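# Turn a driver card over with the flipper fixture

## Task

Take the driver card from its sloped stand and seat it, component side up, in the recess of the hinged flipper: its edge nearer the hinge tucked under the steel lip, the card flat on the recess floor, and let go of it. Then swing the flipper by its handle all the way over, without letting it slam, so that the card lands face-down, flat in the fixed nest on the other side; leave the flipper there, fully home, and do not push the things lying around.

Things in the scene. Friction and masses are not known exactly. Their poses are not given: they have to be found in the camera images.
- card_center (a point): Driver card in a dark frame, a plain block 60 (x) x 110 (y) x 12 (z) mm, 0.11 to 0.23 kg. This point is its centre; x across (60 mm, grip it so), y along, z out of the component side (green board with chips; the other side is bare metal). Starts on the stand, component side up, sloping 28 degrees, its -y end low against a small stop.
- stand: Fixed aluminium stand with a rest 30 mm wide that rises towards its +y at 28 degrees, on a base plate 90 (x) x 130 (y) x 8 mm. Origin: underside centre of the base. The card's centre lies 71 mm above the table; the card's long sides are free for fingers in the middle 70 mm, also for 25 mm below the card.
- fixture: Fixed aluminium flipper fixture, on a closed base box 92 (x) x 335 (y) x 45 mm. Origin: underside of the base, under the hinge axis. At the start the flipper lies on its +y side; the fixed nest is on its -y side.
- hinge (a point): Point on the hinge axis, middle of the flipper's width, 105 mm above the table; axes those of the fixture (x along the hinge axis).
- flipper (a joint): Flipper angle in rad: 0 = lying open on the fixture's +y side (start, recess up), pi = fully home over the nest, recess down. Turns about the fixture's +x. Dry friction 0.30 N m, less than the weight's moment (flipper 0.4 kg) when nearly level: it sinks if let go there, so guide it down.
- recess (a point): Centre of the card when seated in the flipper; moves with it. At the start 92 mm to the +y of the hinge axis, 107 mm above the table; x along the hinge, y away from it, z out of the recess. The recess is 64 (x) x 114 (y) mm between walls 13 mm high at corners and outer end. Floor 6 mm below this point, only 30 mm wide in the middle 66 mm of its length: free for fingers beside and 50 mm below.
- lip_wall (a point): On the recess wall nearer the hinge, at floor level (57 mm hingeward of the recess centre); same axes. A steel lip plate, 48 mm wide in x, overhangs the recess here by 7 mm, underside 18 mm above the floor. A flat card cannot go in from straight above: tilt it 20 to 35 degrees, hinge-side edge low, push that edge under the lip to the wall, then lower the other edge.
- keeper_pivot (a point): Pivot of the keeper, a 48 x 17 mm steel plate at the flipper's outer end, underside 18 mm above the floor. It points outward at the start, clear of the recess. Geared to the hinge, it turns over the card's end by itself as the flipper lifts (from 0.2 rad) and holds it in; keeper and lip turn away in the last 0.25 rad before home, so the card drops into the nest.
- handle (a point): Middle of the flipper's handle, a round steel bar 12 mm thick parallel to the hinge axis, on the flipper's fixture -x side, 138 mm from the hinge axis and level with it (105 mm above the table at both ends of the swing). Free for 30 mm to each side along the bar and all round. Axes turn with the flipper. The bar may turn in the fingers; lifting takes about 6 N.
- nest (a point): Centre of the card when it lies in the fixed nest: 90 mm to the fixture's -y of the hinge axis, 96 mm above the table (nest floor 6 mm lower). Axes those of the fixture. The pocket leaves the card about 4 mm play each way at the ends and 6 mm at the sides.
- mug: Bystander: two-tone mug, 78 mm wide, 92 mm high; leave it alone. Origin at its underside.
- carton: Bystander: small cardboard carton, 60x90x42 mm; leave it alone. Origin at its underside.
- spool: Bystander: solder spool, 62 mm diameter, 46 mm high; leave it alone. Origin at its underside.
- meter: Bystander: hand multimeter, 164x81x46 mm; leave it alone. Origin at its underside.
- driver: Bystander: nut driver with yellow handle, 171 mm long; leave it alone. Origin at its underside.
- cutters: Bystander: side cutters, 149 mm long; leave it alone. Origin at its underside.
- tape: Bystander: roll of masking tape, 100 mm diameter, 25 mm high; leave it alone. Origin at its underside.
Mind the look-alikes: they are no part of the job. There is more than one size of the part that bears card_center; the job needs the middle-sized.

How it is judged:
By the outcome, as a careful person would: the job done as asked, in the order asked, and still so for the second after the job is handed in, with the robot touching nothing.
It also fails if it takes over 67 s, if anything falls off the work surface, if the arm or the gripper's body presses on something with over 40 N, if the wrist force passes 120 N, or if a joint passes its speed limit or range.

## Robot

A 7-joint arm with a two-finger parallel gripper is mounted at the origin on the work surface; the furniture and walls round the work are solid. World frame = base frame: x ahead of the robot, y to its left, z up, the work surface at z = 0. Lengths are in m, angles in rad, forces in N, time in s.
With the tool pointing down it reaches from about 0.35 to 0.9 m from the base axis. Payload 19.9 kg.
Tool frame: the origin (TCP) lies between the finger pads; the fingertips stand 19 mm ahead of it and the grasp point (between the pads) is the TCP; z points along the fingers, y is the line along which they close (so a half turn about z gives the same grasp; the last joint's range is limited). The gripper opens to 94 mm and grips with 3 to 60 N. Pads are 16 mm wide; open, the fingers measure 119 mm over their backs; the gripper's body (75 mm by 177 mm) begins 78 mm behind the grasp point.
Start: joints at [-0.042, 0.417, -0.01, 1.614, 0.005, 1.111, -0.053], TCP at [0.625, 0, 0.224] pointing down, gripper open.
Joint ranges: [-2.81, 2.81], [-0.39, 2.02], [-1.27, 1.25], [0.06, 2.57], [-1.19, 4.33], [0.19, 2], [-2.82, 2.82]. Speed limits (rad/s): [1.89, 1.89, 2.39, 2.39, 3.01, 3.01, 3.01].

## Interface

Orientations are given as a 3x3 rotation matrix whose columns are the frame's x, y, z axes.
In Python, from rig import robot gives the robot as it stands. Calls block until the motion is done:
- robot.move_ptp(position, orientation): joint-space move of the TCP to a pose.
- robot.move_linear(position, velocity=0.15, frame=None, threshold=None): straight line of the TCP; frame=None keeps the orientation; velocity is the mean speed in m/s. With threshold (N) it stops when the force on the tool has changed by that much, and returns True; else False.
- robot.goto_joints(angles): joint-space move.
- robot.gripper_to(opening): finger opening in m; the grip force is fixed at half the most; returns when the fingers have stopped.
- robot.pause(seconds).
- robot.ik(position, orientation): joint angles nearest the present ones, or None.
- robot.get_state(): the state.
- robot.grab_frame(name): name is "scene" or "side" or "wrist"; returns the picture (384x512x3 uint8, red, green, blue); there is no depth.
- robot.camera_info(name): a dict with "fx", "fy", "cx", "cy" (pixels), "rvec" (rotation vector, rad) and "tvec" (3), from world to camera coordinates, as OpenCV has them. Camera axes: x right, y down, z forward; pixel columns grow to the right and rows downward; lengths in m; the calibration is good to about 2 mm. A picture is of the moment at which its call begins: read the wrist's pose just before it. camera_info takes no time and is no camera call; for the wrist camera it gives the pose at the moment of the call.
A pose or a line that the arm cannot do raises robot.PlanningError and nothing moves.
- robot.sign_off(): hands the job in; it is judged then, once.
The state is a dict: "time": time; "qpos": joint angles; "joint_vel": joint speeds; "effort": joint torques, N m; "ee_pos": TCP position; "tool_rot": TCP orientation; "force": force on the tool from outside, world axes, zero at the start; "moment": the same for the moment, N m; "opening": finger opening in m; "grasp_force": force on a finger pad.
Only numpy, scipy, OpenCV 4.12 (cv2) and the standard library are available. Lean on these libraries where they do the work, as an engineer would, in place of code of your own. Each camera call takes 0.05 s, during which the arm holds its last target. There are 200 camera calls.

## Working session

There is one attempt and no reset: what is moved stays moved. The work goes in short steps, each a Python script; the robot and the scene stay as the last script left them, time stands still between calls to the robot, and variables do not carry over. Pictures are saved under pics/ and viewed, at most 10 in all, crops included, and the job is handed in when it is done.

```bash
mkdir -p pics; ls; cat > h.py <<'E'
import numpy as np, cv2
from rig import robot
def cam(n):
    c=robot.camera_info(n); K=np.array([[c['fx'],0,c['cx']],[0,c['fy'],c['cy']],[0,0,1.]])
    R=cv2.Rodrigues(np.array(c['rvec'],float))[0]; return K,R,np.array(c['tvec'],float).ravel()
def shot(n,name):
    C=cam(n); im=robot.grab_frame(n); cv2.imwrite(f'pics/{name}.png',im[...,::-1]); return im,C
def ray(C,uv):
    K,R,t=C; d=R.T@np.linalg.solve(K,[uv[0],uv[1],1.]); return -R.T@t,d/np.linalg.norm(d)
def onz(C,uv,z):
    o,d=ray(C,uv); return o+d*(z-o[2])/d[2]
def proj(C,p):
    K,R,t=C; q=K@(R@np.asarray(p,float)+t); return q[:2]/q[2]
def two(C1,u1,C2,u2):
    o1,d1=ray(C1,u1);o2,d2=ray(C2,u2)
    s=np.linalg.lstsq(np.c_[d1,-d2],o2-o1,rcond=None)[0]
    a,b=o1+d1*s[0],o2+d2*s[1]; return (a+b)/2,np.linalg.norm(a-b)
E
python3 - <<'E'
from h import *
a,C1=shot('scene','scene0'); b,C2=shot('side','side0')
for C in (C1,C2): print(C[0][0,0], -C[1].T@C[2], C[1][2])
cv2.imwrite('pics/scene0b.png',cv2.resize(a[...,::-1],(800,600),interpolation=cv2.INTER_CUBIC))
cv2.imwrite('pics/side0b.png',cv2.resize(b[...,::-1],(800,600),interpolation=cv2.INTER_CUBIC))
E
```

```text
pics
444.205655908675 [0.08822341 0.78549711 1.04295913] [ 0.31992155 -0.5982412  -0.73468202]
372.3899883660329 [-0.00791168 -0.98515042  0.9599456 ] [ 0.35605223  0.70220125 -0.61655512]
```

View pics/scene0b.png

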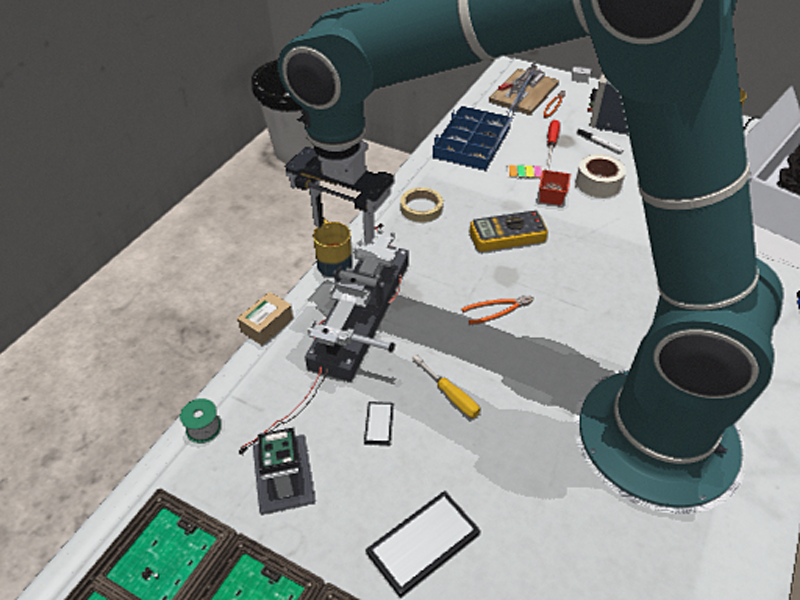

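View pics/side0b.png

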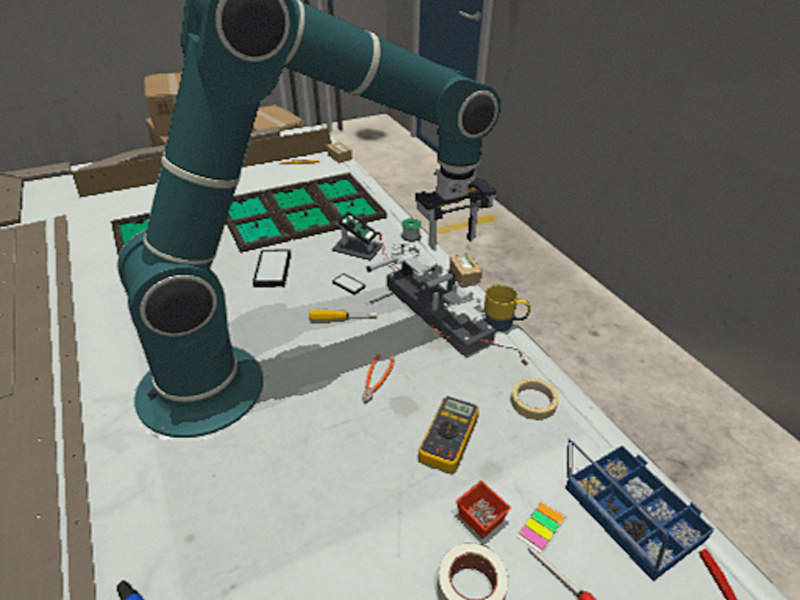

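The scene view shows the card on its stand at about (280,450) and the fixture from (330,370) to (400,260). The handle is at (390,347), on the robot side, and the mug is close by at (333,245). The fixture's +y side faces roughly world +y. Next I'll get rough positions and take closer looks with the wrist camera.

```bash
python3 - <<'E'
from h import *
np.set_printoptions(precision=3,suppress=True)
C=cam('scene');s=1/1.5625
for n,uv,z in [('card',(279,449),.071),('standbaseL',(262,513),.0),('standbaseR',(314,500),.0),('fixnearL',(307,355),.045),('fixnearR',(352,365),.045),('fixfarR',(408,252),.045),('handle',(378,343),.105),('mug',(333,262),.05)]:
    print(n,onz(C,np.array(uv)*s,z))
K,R,t=cam('wrist');st=robot.get_state();T=np.array(st['tool_rot']);p=np.array(st['ee_pos'])
print('wrist cam in tool',T.T@(-R.T@t-p),'\n',R@T,K[0,0],'\n',T,st['time'])
E
```

```text
card [0.533 0.366 0.071]
standbaseL [0.522 0.445 0.   ]
standbaseR [0.461 0.387 0.   ]
fixnearL [0.612 0.169 0.045]
fixnearR [0.527 0.15  0.045]
fixfarR [ 0.576 -0.161  0.045]
handle [0.485 0.126 0.105]
mug [ 0.696 -0.057  0.05 ]
wrist cam in tool [ 0.065  0.002 -0.161] 
 [[ 0.001  1.     0.001]
 [-0.973  0.001 -0.229]
 [-0.229 -0.     0.973]] 316.01791199381705 
 [[-0.     1.    -0.001]
 [ 1.     0.    -0.   ]
 [-0.    -0.001 -1.   ]] 0.1
```

```bash
python3 - <<'E'
from h import *
np.set_printoptions(precision=4,suppress=True)
T=np.array([[0,1,0],[1,0,0],[0,0,-1.]])
for n,p in [('fix',[.555,-.05,.30]),('stand',[.52,.31,.23])]:
    robot.move_ptp(p,T); im,C=shot('wrist','w_'+n); np.savez(f'{n}.npz',K=C[0],R=C[1],t=C[2])
    cv2.imwrite(f'pics/w_{n}b.png',cv2.resize(im[...,::-1],(800,600),interpolation=cv2.INTER_CUBIC))
print(robot.get_state()['time'])
E
```

```text
2.1083
```

View pics/w_fixb.png

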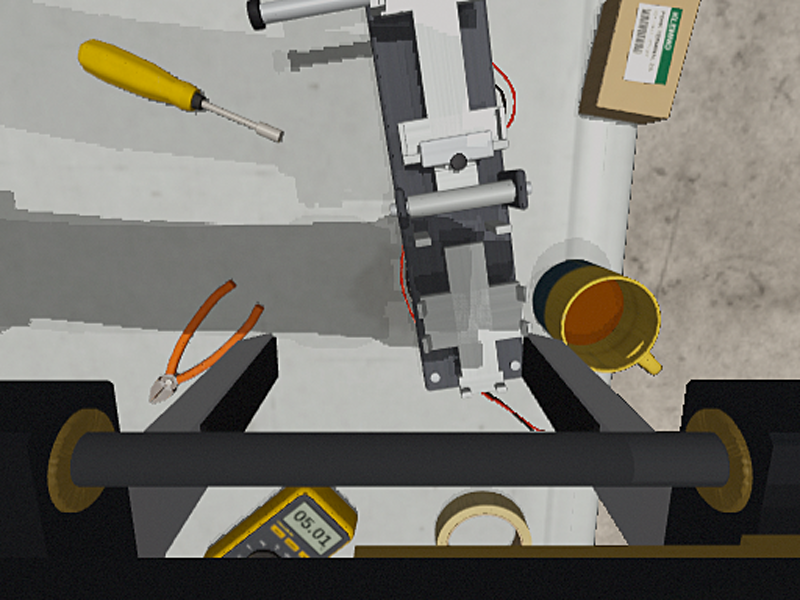

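View pics/w_standb.png

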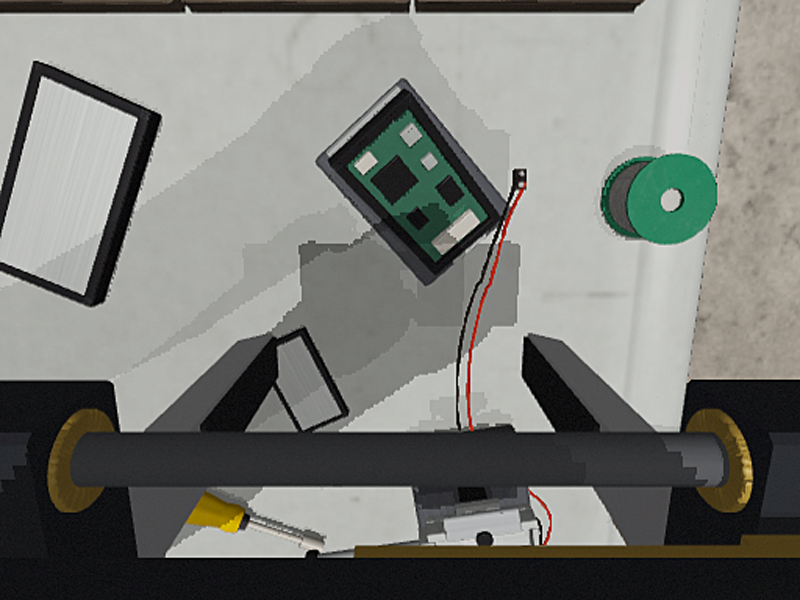

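The wrist views show the hinge barrel from (403,206) to (520,187) and the handle bar near the top-left edge, (250,15) to (383,0). The card is at about (412,180), lying diagonally. I need to know which end of it is high, so I'll zoom in on one composite.

```bash
python3 - <<'E'
import cv2,numpy as np
w=cv2.imread('pics/w_stand.png');s=cv2.imread('pics/scene0.png');d=cv2.imread('pics/side0.png')
r=lambda im,x,y,n,m:cv2.resize(im[y:y+n,x:x+n],(m,m),interpolation=cv2.INTER_CUBIC)
a=r(w,196,44,144,576)
b=np.vstack([r(s,156,268,64,288)[:,:],r(d,205,125,50,288)])
cv2.imwrite('pics/comp.png',np.hstack([a[:576],b[:,:224+0] if 0 else cv2.resize(b,(224,448)) if 0 else b[:, :]])[:, :800])
E
```

```text
(no output)
```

View pics/comp.png

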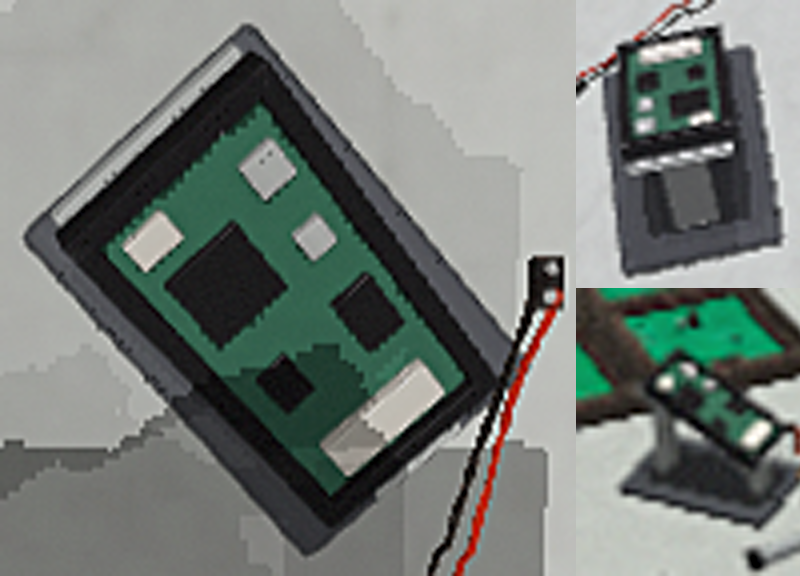

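```bash
python3 - <<'E'
from h import *
np.set_printoptions(precision=4,suppress=True)
L=lambda n:(lambda d:(d['K'],d['R'],d['t']))(np.load(n+'.npz'))
W=L('stand');F=L('fix');S=cam('scene');D=cam('side')
w=lambda x,y:(196+x/4,44+y/4)
for nm,a,b,c in [('UL end',w(160,145),(178.7,300.2),(220,138.9)),('LR end',w(412,455),(176.7,275.8),(239.7,151.8))]:
    print(nm,two(W,a,S,b),two(W,a,D,c))
u=lambda x,y:(x/1.5625,y/1.5625)
print('hinge ends',onz(F,u(403,206),.105),onz(F,u(520,187),.105),'mid',onz(F,u(461.5,196.5),.105))
print('base',onz(F,u(368,30),.045),onz(F,u(427,392),.045),onz(F,u(520,378),.045))
print('handle',onz(F,u(250,15),.105),onz(F,u(380,1),.105))
print('slider/knob',onz(F,u(458,161),.12))
E
```

```text
UL end (array([0.5041, 0.404 , 0.0901]), np.float64(0.0019995851734798094)) (array([0.5064, 0.4038, 0.0922]), np.float64(0.0031286212232797404))
LR end (array([0.5703, 0.3276, 0.0416]), np.float64(0.0006994728561657543)) (array([0.5706, 0.3285, 0.0487]), np.float64(0.002061415227736808))
hinge ends [ 0.5592 -0.0029  0.105 ] [0.6416 0.0103 0.105 ] mid [0.6006 0.0038 0.105 ]
base [0.5325 0.1272 0.045 ] [ 0.5818 -0.1721  0.045 ] [ 0.6654 -0.1585  0.045 ]
handle [0.459 0.12  0.105] [0.544  0.1283 0.105 ]
slider/knob [0.5957 0.0275 0.12  ]
```

```bash
cat >> h.py <<'E'
np.set_printoptions(precision=4,suppress=True)
L=lambda n:(lambda d:(d['K'],d['R'],d['t']))(np.load(n+'.npz'))
def frame(yaw,tilt):  # card-like axes: x level, y rising by tilt
    c,s=np.cos(yaw),np.sin(yaw); x=np.array([c,s,0]); y=np.array([-s*np.cos(tilt),c*np.cos(tilt),np.sin(tilt)])
    return np.c_[x,y,np.cross(x,y)]
def tool(A): return np.c_[A[:,1],A[:,0],-A[:,2]]   # tool y=card x, z=-card z
FY=np.radians(9.2); HINGE=np.array([.6000,.0038,.105]); A0=frame(FY,0)
fx=lambda p:HINGE+A0@np.asarray(p,float)
def st(): s=robot.get_state(); return f"t={s['time']:.1f} p={np.round(s['ee_pos'],4)} F={np.round(s['force'],1)} op={s['opening']:.4f} g={s['grasp_force']:.1f}"
E
python3 - <<'E'
from h import *
W=L('stand'); w=lambda x,y:(196+x/4,44+y/4); s=np.sin(np.radians(28))
zt=.071+.006*np.cos(np.radians(28))
h=[onz(W,w(*p),zt+.055*s) for p in [(62,235),(258,55)]]; l=[onz(W,w(*p),zt-.055*s) for p in [(330,525),(495,385)]]
print(h,l); m=sum(h+l)/4
print('widths',np.linalg.norm(h[0]-h[1]),np.linalg.norm(l[0]-l[1]),'len',np.linalg.norm((h[0]+h[1]-l[0]-l[1])/2))
d=(h[0]+h[1]-l[0]-l[1]); yaw=np.arctan2(-d[0],d[1]); e=(h[1]-h[0]+l[1]-l[0]); print('yaw',np.degrees(yaw),np.degrees(np.arctan2(e[1],e[0])))
A=frame(yaw,np.radians(28)); c=m-.006*A[:,2]; print('centre',c)
# reach checks
for n,p,R in [('pre',c+.08*A[:,2],tool(A)),('grasp',c,tool(A)),('fix28',fx([0,.092,.05]),tool(frame(FY,np.radians(28)))),('flat',fx([0,.092,.002]),tool(A0))]:
    print(n,robot.ik(p,R))
B=frame(FY-np.pi/2,0)
for a in (0,.8,1.57,2.4,3.14):
    for R in (tool(frame(FY-np.pi/2,0)),tool(frame(FY+np.pi/2,0))): print(a,robot.ik(fx([-.08,.138*np.cos(a),.138*np.sin(a)]),R))
E
```

```text
[array([0.4837, 0.3846, 0.1021]), array([0.5267, 0.4217, 0.1021])] [array([0.5475, 0.3099, 0.0505]), array([0.5909, 0.3478, 0.0505])]
widths 0.05680308809359741 0.05762581091724713 len 0.11085047237850129
yaw 40.727685091424696 40.92593609688476
centre [0.5354 0.3681 0.071 ]
pre [-0.0915  0.6985 -0.4316  1.5031 -0.2197  1.1292  0.3704]
grasp [-0.1236  0.7731 -0.4526  1.5689 -0.1977  0.9807  0.3544]
fix28 [ 0.2345  0.5229 -0.2659  1.7321 -0.4138  1.0234  0.3973]
flat [-0.104   0.4989 -0.1398  1.79    0.0882  0.8587 -0.1242]
0 [-0.3925  0.3793  0.0996  1.9913 -0.0527  0.7734 -1.6724]
0 [ 0.061   0.4137 -0.4468  1.976   0.2438  0.8035  1.208 ]
0.8 [-0.3284  0.2397  0.1158  1.9151 -0.0329  0.9886 -1.608 ]
0.8 [ 0.1247  0.2642 -0.4108  1.9002  0.1241  1.0017  1.3909]
1.57 [-0.1831  0.2128  0.1627  1.8543 -0.0388  1.0776 -1.4158]
1.57 [ 0.2381  0.2283 -0.3241  1.8404  0.0816  1.0857  1.6152]
2.4 [-0.0354  0.3122  0.2182  1.8402 -0.0792  0.9975 -1.1946]
2.4 [ 0.3699  0.3214 -0.2725  1.8263  0.1008  1.0073  1.7881]
3.14 [ 0.014   0.4593  0.2422  1.8797 -0.146   0.8195 -1.0782]
3.14 [ 0.4404  0.4668 -0.2937  1.8647  0.1767  0.8352  1.7887]
```

```bash
python3 - <<'E'
from h import *
A=frame(np.radians(40.8),np.radians(28)); c=np.array([.5354,.3681,.071]); T=tool(A)
robot.move_ptp(c+.09*A[:,2],T)
print(robot.move_linear(c,velocity=.12,threshold=15),st())
robot.gripper_to(.03); print(st())
robot.move_linear(c+[0,0,.10],velocity=.15); print(st())
im,C=shot('wrist','w_grasp'); b,_=shot('side','side1')
cv2.imwrite('pics/g.png',np.hstack([cv2.resize(im[130:,:,::-1],(400,200)),cv2.resize(b[60:210,160:310,::-1],(400,400))[:200] if 0 else cv2.resize(b[60:210,130:330,::-1],(267,200))]))
E
```

```text
False t=4.0 p=[0.536  0.368  0.0716] F=[-0.   0.2  1.4] op=0.0940 g=0.0
t=4.6 p=[0.5355 0.368  0.0711] F=[-0.4 -0.7  2.2] op=0.0595 g=30.0
t=5.5 p=[0.535  0.3678 0.17  ] F=[-0.5  0.2 -1.2] op=0.0600 g=30.0
```

View pics/w_grasp.png

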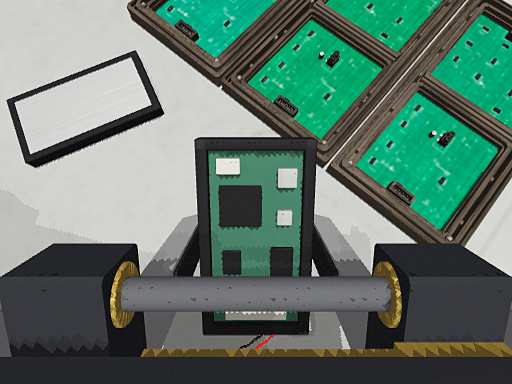

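```bash
python3 - <<'E'
from h import *
C=cam('wrist'); s=robot.get_state(); T=np.array(s['tool_rot']);p=np.array(s['ee_pos'])
def cardpt(uv):
    o,d=ray(C,uv); o=T.T@(o-p); d=T.T@d; return o+d*(-.006-o[2])/d[2]
for uv in [(196,139),(315,138),(203,333),(309,333)]: print('tool-frame card corner',cardpt(uv))
robot.move_ptp(fx([0,-.02,.15]),tool(A0)); print(st())
im,C=shot('wrist','w_rec'); np.savez('rec.npz',K=C[0],R=C[1],t=C[2])
cv2.imwrite('pics/w_recb.png',cv2.resize(im[:225,90:390,::-1],(800,600),interpolation=cv2.INTER_CUBIC))
E
```

```text
tool-frame card corner [ 0.0535 -0.028  -0.006 ]
tool-frame card corner [ 0.054   0.0298 -0.006 ]
tool-frame card corner [-0.055  -0.0287 -0.006 ]
tool-frame card corner [-0.0549  0.0311 -0.006 ]
t=7.0 p=[ 0.6031 -0.0144  0.2544] F=[-0.2  1.1 -1.1] op=0.0596 g=30.0
```

View pics/w_recb.png

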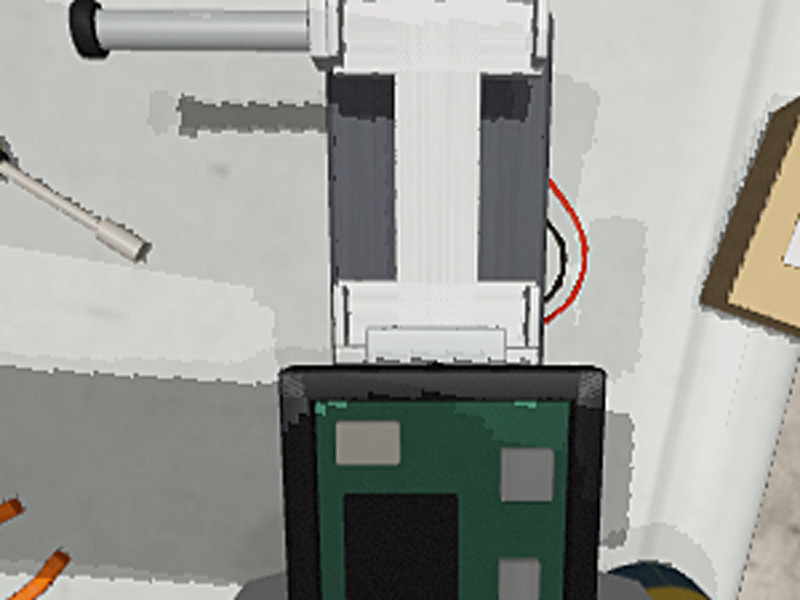

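The card is held squarely. The floor strip is at u = 397 to 480, the lip's front edge is at v ≈ 328 (u = 367 to 506), and the bar is centred at v ≈ 29, running from u = 105 to 312.

```bash
python3 - <<'E'
from h import *
C=L('rec'); w=lambda x,y:(90+x/2.667,y/2.667)
f=lambda uv,z:A0.T@(onz(C,w(*uv),z)-HINGE)
for n,uv,z in [('floorTL',(397,76),.101),('floorBL',(398,280),.101),('floorTR',(480,76),.101),('floorBR',(479,280),.101),('lipL',(367,328),.122),('lipR',(506,328),.122),('wallL in',(350,290),.114),('wallR in',(527,290),.114),('barL',(105,29),.105),('barR',(312,29),.105)]: print(n,f(uv,z))
E
```

```text
floorTL [-0.0142  0.1237 -0.004 ]
floorBL [-0.0144  0.0562 -0.004 ]
floorTR [ 0.0142  0.1237 -0.004 ]
floorBR [ 0.0148  0.0563 -0.004 ]
lipL [-0.024   0.0398  0.017 ]
lipR [0.0233 0.0399 0.017 ]
wallL in [-0.0304  0.0524  0.009 ]
wallR in [0.0309 0.0526 0.009 ]
barL [-0.1113  0.1368 -0.    ]
barR [-0.0422  0.137  -0.    ]
```

```bash
cat >> h.py <<'E'
HINGE=HINGE+A0@[-.0006,-.0016,0]
def seat(g,zb,deg,dx=0):
    """TCP pose with card tilted deg, its hinge-side top corner g from the recess wall, bottom corner zb above the floor"""
    a=np.radians(deg); c,s=np.cos(a),np.sin(a); A=frame(FY,a)
    bc=np.array([dx,.035+g+.012*s,-.004+zb]); ctr=bc+[0,.055*c-.006*s,.055*s+.006*c]
    return fx(ctr)+.0006*A[:,1],tool(A)
E
python3 - <<'E'
from h import *
p,T=seat(.012,.06,28); robot.move_ptp(p,T)
robot.move_linear(seat(.012,.008,28)[0],velocity=.12)
print(st()); p0=robot.get_state()['ee_pos']
print(robot.move_linear(seat(.012,-.003,28)[0],velocity=.02,threshold=4),st())
z=np.array(robot.get_state()['ee_pos'])[2]-seat(.012,0,28)[0][2]; print('zb at stop',z)
q=seat(.012,0,28)[0]; zr=min(z,.002)+.001
robot.move_linear(seat(.012,zr,28)[0],velocity=.03)
print(robot.move_linear(seat(-.003,zr,28)[0],velocity=.03,threshold=5),st())
e=np.array(robot.get_state()['ee_pos'])-seat(0,zr,28)[0]; print('err fixture axes at stop',A0.T@e)
shot('scene','sc2');shot('side','sd2')
E
```

```text
t=8.3 p=[0.5842 0.0999 0.1411] F=[-0.2 -0.5 -1.1] op=0.0596 g=30.0
True t=8.8 p=[0.5839 0.1001 0.1309] F=[0.2 0.8 2.6] op=0.0593 g=30.0
zb at stop -0.0015166430582528034
True t=9.4 p=[0.5855 0.0881 0.1318] F=[0.7 3.6 0.3] op=0.0593 g=30.0
err fixture axes at stop [-0.0002  0.0003 -0.0001]
```

```bash
python3 - <<'E'
from h import *
for d in (28,21,14,7,0):
    p,T=seat(.0020,-.0006,d); robot.move_linear(p,velocity=.06,frame=T) if d<28 else robot.move_linear(p,velocity=.03)
    print(d,st())
p,T=seat(.0020,-.004,0); print(robot.move_linear(p,velocity=.02,threshold=6),st())
robot.gripper_to(.078); print(st())
p,T=seat(.0020,.11,0); robot.move_linear(p+A0@[0,-.05,0],velocity=.2); print(st())
im,C=shot('wrist','w_seat'); np.savez('seat.npz',K=C[0],R=C[1],t=C[2])
cv2.imwrite('pics/w_seatb.png',cv2.resize(im[:240,96:416,::-1],(800,600),interpolation=cv2.INTER_CUBIC))
E
```

```text
28 t=9.8 p=[0.5854 0.0897 0.1317] F=[ 0.3 -0.  -0.1] op=0.0596 g=30.0
21 t=10.1 p=[0.5848 0.0934 0.1262] F=[-0.4 -0.3 -1.2] op=0.0600 g=30.0
14 t=10.3 p=[0.5847 0.0938 0.1196] F=[-0.4  0.1 -0.9] op=0.0597 g=30.0
7 t=10.7 p=[0.5849 0.093  0.113 ] F=[ 0.5 -0.4 -0.5] op=0.0595 g=30.0
0 t=10.9 p=[0.585  0.0933 0.1064] F=[-0.5  1.4  1.9] op=0.0596 g=30.0
True t=11.2 p=[0.5851 0.0929 0.1052] F=[-0.6  0.2  5.7] op=0.0594 g=30.0
t=11.7 p=[0.5846 0.0944 0.1049] F=[-0.1 -0.8 -1. ] op=0.0782 g=0.0
t=12.4 p=[0.5923 0.0447 0.216 ] F=[-0.4  0.2 -0.3] op=0.0780 g=0.0
```

View pics/w_seatb.png

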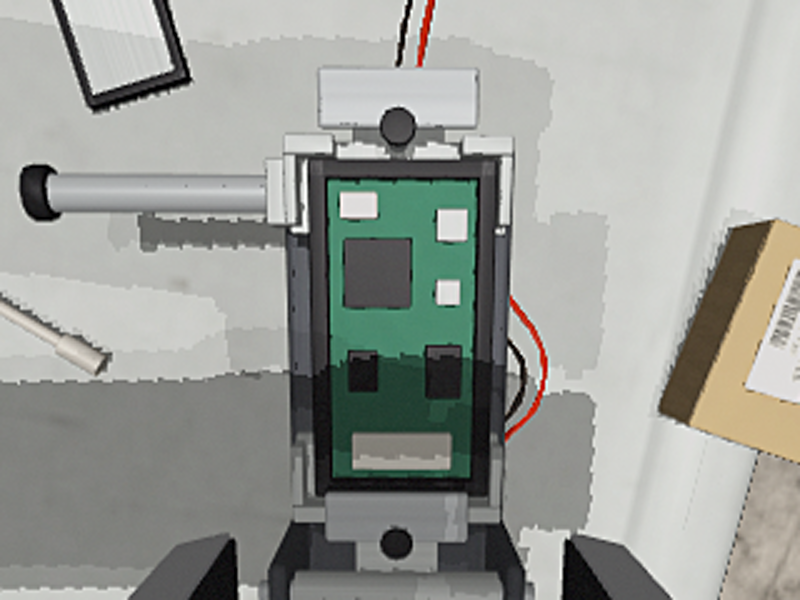

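The card is seated: its end is under the lip, it's flat between the walls, and the keeper points outward. Next is the handle.

```bash
cat >> h.py <<'E'
TH=tool(frame(FY+np.pi/2,0)); XB=-.077
def arc(a,dy=0,dz=0): return fx([XB,.138*np.cos(a)+dy,.138*np.sin(a)+dz])
E
python3 - <<'E'
from h import *
robot.move_linear(fx([0,.03,.16]),velocity=.2)
robot.gripper_to(.05)
robot.move_ptp(arc(0,dz=.12),TH)
print(robot.move_linear(arc(0),velocity=.12,threshold=12),st())
robot.gripper_to(0.0); print(st(), A0.T@(np.array(robot.get_state()['ee_pos'])-arc(0)))
for d in range(10,61,10):
    robot.move_linear(arc(np.radians(d)),velocity=.06); s=robot.get_state(); print(d,st(),A0.T@np.array(s['force']))
shot('scene','sc3');shot('side','sd3')
E
```

```text
False t=15.9 p=[0.502  0.1261 0.1056] F=[-0.5 -0.1  1.2] op=0.0495 g=0.0
t=16.6 p=[0.5014 0.1272 0.1051] F=[-0.8  5.8  0.8] op=0.0111 g=30.0 [0.     0.0011 0.0001]
10 t=17.1 p=[0.5017 0.1252 0.1291] F=[-1.4  7.3 -1.5] op=0.0109 g=30.0 [-0.2011  7.3779 -1.5105]
20 t=17.7 p=[0.5026 0.1195 0.1525] F=[-1.7  9.3  1.8] op=0.0108 g=30.0 [-0.2187  9.4862  1.8175]
30 t=18.2 p=[0.5042 0.1101 0.1745] F=[-5.2 13.4  4.8] op=0.0109 g=30.0 [-3.0224 14.077   4.786 ]
40 t=18.8 p=[0.5063 0.0974 0.1946] F=[-8.8 17.4 11.7] op=0.0109 g=30.0 [-5.8603 18.6189 11.7499]
50 t=19.3 p=[0.5089 0.0816 0.2123] F=[-13.8  22.   24.5] op=0.0109 g=30.0 [-10.1072  23.9133  24.5307]
60 t=19.9 p=[0.5125 0.0614 0.2266] F=[-15.5  16.7  30.9] op=0.0111 g=30.0 [-12.6737  18.9923  30.9322]
```

```bash
python3 - <<'E'
from h import *
o=np.zeros(3)
a=np.radians(60)
for i in range(4):
    s=robot.get_state(); F=A0.T@np.array(s['force']); u=np.array([0,np.cos(a),np.sin(a)])
    o+=6e-5*(F@u)*u+6e-5*np.array([F[0],0,0]); 
    robot.move_linear(arc(a)+A0@o,velocity=.02); s=robot.get_state()
    print(o, A0.T@(np.array(s['ee_pos'])-HINGE), A0.T@np.array(s['force']), s['moment'])
E
```

```text
[-0.0008  0.0011  0.0019] [-0.0768  0.0715  0.1224] [1.7939 7.2417 8.4161] [ 1.996  -0.2546 -0.0366]
[-0.0007  0.0014  0.0024] [-0.0768  0.0714  0.1225] [4.7635 5.5749 1.9855] [ 1.6    -0.8694  0.0215]
[-0.0004  0.0015  0.0027] [-0.0768  0.0714  0.1225] [ 4.38    4.0813 -0.2788] [ 1.4224 -0.7157 -0.0657]
[-0.0001  0.0016  0.0028] [-0.0768  0.0714  0.1225] [3.1719 5.4591 0.8128] [ 1.4837 -0.4378 -0.0659]
```

```bash
python3 - <<'E'
from h import *
o=np.array([0,.0016,.0028])
for d in range(70,171,10):
    a=np.radians(d); u=np.array([0,np.cos(a),np.sin(a)])
    robot.move_linear(arc(a)+A0@o,velocity=.06)
    s=robot.get_state(); F=A0.T@np.array(s['force'])
    print(d,round(s['time'],1),A0.T@(np.array(s['ee_pos'])-HINGE),F,'rad',round(F@u,1),'op',s['opening'],s['grasp_force'])
    if np.abs(F).max()>45: break
    o+=6e-5*(F@u)*u+5e-5*np.array([F[0],0,0])
np.save('o.npy',o);print(o)
E
```

```text
70 21.5 [-0.0767  0.0493  0.1333] [-2.0998  4.1537 10.653 ] rad 11.4 op 0.011212278271940872 30.001816749572754
80 22.1 [-0.0769  0.0256  0.1398] [-1.9529  0.6948  7.2469] rad 7.3 op 0.01113751926490312 30.000064373016357
90 22.6 [-0.0771  0.0017  0.142 ] [-1.4883 -1.0211  5.4598] rad 5.5 op 0.010818101737742206 30.00338852405548
100 23.2 [-0.0773 -0.0223  0.14  ] [ 0.4338 -0.9302  0.6688] rad 0.8 op 0.010751868854846879 30.003329515457153
110 23.7 [-0.0775 -0.0455  0.1336] [-0.8191 -0.5333 -2.3013] rad -2.0 op 0.011054287341923605 30.002914667129517
120 24.3 [-0.0775 -0.0669  0.1235] [-2.6509 -0.0405 -3.339 ] rad -2.9 op 0.011284392769643017 30.00045418739319
130 24.8 [-0.0775 -0.0866  0.1097] [-2.6678 -1.9433 -3.8675] rad -1.7 op 0.01134125321532775 30.001045167446136
140 25.4 [-0.0775 -0.1036  0.0928] [-2.8395 -2.0147 -2.6379] rad -0.2 op 0.011057782314960735 30.000162720680237
150 25.9 [-0.0776 -0.1173  0.073 ] [-0.4769 -1.8861 -3.6478] rad -0.2 op 0.011398470188848958 29.998400509357452
160 26.5 [-0.0777 -0.1275  0.0512] [-1.5468 -1.183  -3.8051] rad -0.2 op 0.011061216687106077 29.99508172273636
170 27.0 [-0.0777 -0.1339  0.0281] [-0.6784 -4.4884 -2.6157] rad 4.0 op 0.01110549447463757 29.995442926883698
[-0.0008  0.0019  0.0039]
```

```bash
python3 - <<'E'
from h import *
o=np.load('o.npy'); 
def rep(n): s=robot.get_state(); print(n,round(s['time'],1),A0.T@(np.array(s['ee_pos'])-HINGE),A0.T@np.array(s['force']))
for d in (175,180):
    print(robot.move_linear(arc(np.radians(d))+A0@o,velocity=.03,threshold=15)); rep(d)
print(robot.move_linear(arc(np.pi)+A0@o-[0,0,.008],velocity=.015,threshold=10)); rep('press')
robot.pause(.3); rep('hold')
shot('scene','sc4');shot('side','sd4')
E
```

```text
False
175 27.6 [-0.0777 -0.1358  0.0158] [ 1.3995 -6.3783 -3.4299]
False
180 28.1 [-0.0777 -0.1367  0.0039] [ 0.8717 -7.8728 -2.7328]
True
press 28.6 [-0.0777 -0.1368 -0.0012] [-1.4536 -0.7755  5.7131]
hold 28.9 [-0.0777 -0.1368 -0.0012] [-1.3915  0.5194  6.0579]
```

```bash
python3 - <<'E'
from h import *
robot.gripper_to(.05); robot.pause(.2); print(st())
s=np.array(robot.get_state()['ee_pos']); robot.move_linear(s+[0,0,.12],velocity=.15)
robot.move_ptp(fx([-.0,-.20,.20]),tool(A0)); print(st())
im,C=shot('wrist','w_end'); np.savez('end.npz',K=C[0],R=C[1],t=C[2]); b,_=shot('side','side9'); c,_=shot('scene','scene9')
w=cv2.resize(im[:256,86:427,::-1],(533,400),interpolation=cv2.INTER_CUBIC)
x=np.vstack([cv2.resize(b[165:245,235:345,::-1],(267,200),interpolation=cv2.INTER_CUBIC),cv2.resize(c[140:250,180:290,::-1],(267,200),interpolation=cv2.INTER_CUBIC)])
cv2.imwrite('pics/end.png',np.hstack([w,x]))
E
```

```text
t=29.9 p=[ 0.5443 -0.146   0.1033] F=[0.2 0.4 0.5] op=0.0500 g=0.0
t=32.2 p=[ 0.6314 -0.1951  0.3044] F=[ 0.4 -0.4  0.6] op=0.0500 g=0.0
```

View pics/end.png

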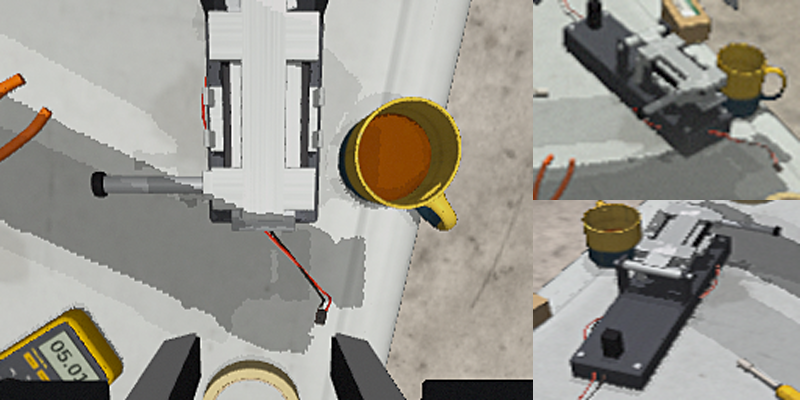

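The flipper lies over the nest with the mug and the rest undisturbed. I'll check it's fully home by touching the bar from above with closed fingertips; I expect contact at a TCP height of about 0.130.

```bash
python3 - <<'E'
from h import *
robot.gripper_to(0)
b=fx([XB,-.138,0]); robot.move_ptp(b+[0,0,.10],TH)
robot.move_linear(b+[0,0,.04],velocity=.15)
for F in (4,12):
    print(robot.move_linear(b+[0,0,.012],velocity=.02,threshold=F),st())
robot.move_linear(b+[0,0,.15],velocity=.2); robot.pause(.5); print(st())
im,C=shot('wrist','w_end2')
E
```

```text
True t=35.9 p=[ 0.5458 -0.1464  0.1301] F=[-2.6  0.4  9.3] op=0.0005 g=5.3
True t=36.2 p=[ 0.5458 -0.1464  0.13  ] F=[-4.6  0.8 12.1] op=0.0002 g=6.1
t=37.5 p=[ 0.5457 -0.1464  0.2548] F=[-0.1 -0.   0.4] op=0.0005 g=0.0
```

```bash
python3 -c "
from rig import robot
print(robot.sign_off())"
```

```text
the job is handed in; nothing more can be done
None
```

I seated the card under the lip and swung the flipper fully home, with the bar touching at its 105 mm home height and the card's bare-metal back visible through the flipper's slots over the nest; the job is handed in at about 38 s, with no bystander touched that I could see.

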